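# Clamp the domed hat block with its cam lever

## Robot

A 6-joint arm with a two-finger parallel gripper is mounted at the origin on the work surface. World frame = base frame: x ahead of the robot, y to its left, z up, the work surface at z = 0. Lengths are in m, angles in rad, forces in N, time in s.
With the tool pointing down it reaches from about 0.35 to 0.975 m from the base axis. Payload 4.9 kg.
Tool frame: the origin (TCP) lies midway between the tips of the shut fingers; the grasp point (between the pads) lies 19 mm behind it; z points along the fingers, y is the line along which they close (so a half turn about z gives the same grasp; the last joint's range is limited). The gripper opens to 85 mm and grips with 20 to 120 N. Pads are 22 mm wide; open, the fingers measure 114 mm over their backs; the gripper's body (76 mm by 85 mm) begins 54 mm behind the grasp point. The pads swing forward as they close: fully open they stand 13 mm farther back than shut.
Start: joints at [-1.232, 0.053, 1.613, -0, 1.476, -0.119], TCP at [0.276, -0.561, 0.231] pointing down, gripper open.
Joint ranges: [-3.01, 3.01], [-1.01, 2.22], [0.06, 2.58], [-1.02, 4.17], [0.09, 2.62], [-3.14, 3.14]. Speed limits (rad/s): [2.57, 2.57, 3.14, 3.14, 3.14, 3.14].

## Interface

Orientations are given as a unit quaternion [w, x, y, z].
In Python, from plant import state, grab_frame, camera_info, job_done, spot_in, masks_of, pinpoint gives the robot as it stands.
- The arm moves only by the shell command python3 -m handwheel 'ROWS' [OPENING]. ROWS is JSON, a list that holds one entry, the list of rows, each a list of 6 numbers: the shift along the world's x, y, z in m, then the turn, a rotation vector about the world's x, y, z in degrees. In form: [[[tx, ty, tz, ax, ay, az], ...]]. A call has 1 to 20 rows; each row shifts and turns the commanded pose from where the row before left it; what a row does not reach is not made up. A row lasts 1/12 s, in which the tool goes at most 41.7 mm and 7.16 degrees, less where a joint would pass 70% of its speed; a pose out of reach is approached as far as the arm can. A call is refused whole if a number of a shift passes 0.0417 or a number of a turn 7.16, either way. A call with a gripper value outside its range is refused whole. OPENING is the opening, from 0 (shut) to 1 (fully open), set as the call begins (- or left out, the last holds). The fingers move at their own pace and stop on an object; the grip force is fixed at half the most. Time passes only in rows, so rows that do not move let the fingers close. It gives the time, the measured TCP pose, the force, the opening and the grip force at its end, in the units of the state.
- state(): the state, without advancing time (a new reading comes with each control period).
- grab_frame(name): name is "scene" or "top" or "wrist"; returns (picture, depth): 480x640x3 uint8, blue, green, red; 480x640 float32, m along the optical axis (not along the pixel's ray), 0 where there is no reading.
- camera_info(name): a dict with "fx", "fy", "cx", "cy" (pixels), "T" (4x4, takes a point from camera to world coordinates). Camera axes: x right, y up, looking along -z (the intrinsics and any distortion apply to the point x, -y, -z); pixel columns grow to the right and rows downward; lengths in m; the calibration is good to about 2 mm. The wrist camera is an equidistant fisheye: a pixel r from the principal point sees the ray r / f radians off the axis. A picture is of the moment at which its call begins: read the wrist's pose just before it. camera_info takes no time and is no camera call; for the wrist camera it gives the pose at the moment of the call.
- job_done(): hands the job in; it is judged then, once.
Trained networks look in the newest picture that a camera, given by its name, has taken for a name from the list of things; names that differ only in an ending like _2 or _b are one class to them, and where a whole thing is asked for, a point or a joint stands for the part that bears it (a point fixed in the world has none). Each returns a list of dicts, best first, with "conf" (0 to 1); they miss things now and then, are a little off and sometimes report something else, mostly with a low value. They report only what shows in the picture. A call takes as long as a camera call.
- spot_in(camera, thing): "box" ([left, top, width, height] in pixels, round what is visible of it).
- masks_of(camera, thing): "region" (480x640 bool, what is visible of it) and "box" ([left, top, width, height] in pixels, round what is visible of it).
- pinpoint(camera, thing): "position" ([column, row] in pixels: a listed point, or the origin of a listed thing).
The state is a dict: "time": time; "joint_pos": joint angles; "joint_vel": joint speeds; "joint_efforts": joint torques, N m; "tool_pos": TCP position; "tool_rot": TCP orientation; "contact_force": force on the tool from outside, world axes, zero at the start; "ft_torque": the same for the moment, N m; "gripper_width": opening from 0.0 (shut) to 1.0 (fully open); "grasp_force": force on a finger pad.
Only numpy, scipy, OpenCV 4.12 (cv2) and the standard library are available. Lean on these libraries where they do the work, as an engineer would, in place of code of your own. Each camera call takes 0.05 s, during which the arm holds its last target. There are 200 camera calls.

## Task

Two small hat blocks stand in holders on the hatter's bench, both with their cam levers open. Clamp the round-domed block: flip the lever of its holder over its high point, away from the block, until it snaps fully closed and stays down by itself. Leave the square flat-topped block's lever open.

Things in the scene. Friction and masses are not known exactly. Their poses are not given: they have to be found in the camera images.
- dome_holder: Fixed dark wood board, 240 (x) x 120 (y) x 20 mm, with the round-domed hat block (110 mm across, centre at x = -70 mm, top z = 110). Origin: centre of the underside, z up; +x points from the block to the side where the cam lever lies when closed. The lever turns about a level pin along y at x = +20, z = 45 mm, between steel cheeks 36 mm long (x), 44 mm over all (y), tops at z = 62.
- dome_lever (a joint): Turn of the domed block's cam lever, rad: 0 = open (upright, leaning 5 degrees to the block), 1.65 = closed (level, pointing to holder +x). Its slope above level is 1.65 minus the value. It starts at 0, held there by its spring, which resists up to 0.6 N m (7 N at 85 mm from the pin) near 0.6 and throws it back open if let go; past the high point at 1.40 it snaps to 1.65 and holds.
- flat_holder: The same holder and axes, but with the square, flat-topped hat block, 104 x 104 mm, top at z = 100 mm. Not to be clamped. On both holders the lever is a straight steel bar that ends in a black paddle grip, 26 mm wide (along y) and 14 mm thick, reaching from 55 to 115 mm from the pin; when closed its middle line is at z = 45 mm.
- flat_lever (a joint): Turn of the same kind of cam lever on the flat-topped block's holder, rad, same values and springs; starts at 0 and is to stay open.

How it is judged:
By the outcome, as a careful person would: the job done as asked, in the order asked, and still so for the second after the job is handed in, with the robot touching nothing.
It also fails if it takes over 35 s, if anything falls off the work surface, if the arm or the gripper's body presses on something with over 40 N, if the wrist force passes 120 N, or if a joint passes its speed limit or range.

## Working session

There is one attempt and no reset: what is moved stays moved. The work goes in short steps, Python scripts to look and compute and a shell command to move; the robot and the scene stay as the last step left them, time stands still between calls to the robot, and variables do not carry over. Pictures are saved under pics/ and viewed, at most 10 in all, crops included, and the job is handed in when it is done.

```bash
mkdir -p pics; cat > h.py <<'E'
import numpy as np, cv2
from plant import *
def world(cam,info,depth,mask):
    v,u=np.nonzero(mask&(depth>0)); d=depth[v,u]
    p=np.stack([(u-info['cx'])/info['fx']*d,-(v-info['cy'])/info['fy']*d,-d,np.ones_like(d)])
    return (info['T']@p)[:3].T
E
python3 - <<'E'
from h import *
np.set_printoptions(precision=3,suppress=True)
for c in ["top","scene"]:
    im,d=grab_frame(c); inf=camera_info(c); print(c,inf['T'][:3,3])
    for t in ["dome_holder","dome_lever","flat_holder","flat_lever"]:
        for m in masks_of(c,t)[:2]:
            P=world(c,inf,d,m['region']); print(t,round(m['conf'],2),m['box'],len(P),np.median(P,0),np.percentile(P,2,axis=0),np.percentile(P,98,axis=0))
            x,y,w,h=map(int,m['box']); cv2.rectangle(im,(x,y),(x+w,y+h),(0,0,255) if 'dome' in t else (255,0,0),1)
        print('  pp',[(r['position'],round(r['conf'],2)) for r in pinpoint(c,t)[:2]])
    cv2.imwrite(f"pics/{c}.png",im)
E
```

```text
top [0.402 0.016 0.81 ]
dome_holder 0.77 [373.3, 160.5, 111.5, 151.1] 9973 [ 0.528 -0.176  0.026] [ 0.424 -0.246  0.005] [ 0.655 -0.105  0.132]
  pp [([426.9, 234.1], 0.64), ([192.8, 236.8], 0.51)]
dome_lever 0.85 [421.8, 202.3, 37.6, 29.9] 458 [ 0.552 -0.175  0.115] [ 0.544 -0.193  0.038] [ 0.57  -0.167  0.16 ]Traceback (most recent call last):
  File "<stdin>", line 9, in <module>
ValueError: it knows: dome_holder, flat_holder
```

```bash
python3 - <<'E'
from h import *
np.set_printoptions(precision=3,suppress=True)
for c in ["top","scene"]:
    im,d=grab_frame(c); inf=camera_info(c); print(c,inf['T'][:3,3])
    for t in ["dome_holder","dome_lever","flat_holder","flat_lever"]:
        for m in masks_of(c,t)[:2]:
            P=world(c,inf,d,m['region']); print(t,round(m['conf'],2),m['box'],len(P),np.median(P,0),np.percentile(P,2,axis=0),np.percentile(P,98,axis=0))
            x,y,w,h=map(int,m['box']); cv2.rectangle(im,(x,y),(x+w,y+h),(0,0,255) if 'dome' in t else (255,0,0),1)
            if 'holder' in t:
                B=P[abs(P[:,2]-.02)<.008]; print('  board',cv2.minAreaRect(B[:,:2].astype(np.float32)*1000), 'block', np.median(P[P[:,2]>.09],0))
            else:
                B=P[(P[:,2]>.11)]; print('  paddle',len(B),np.mean(B,0),'top',np.mean(P[P[:,2]>P[:,2].max()-.008],0))
    cv2.imwrite(f"pics/{c}.png",im)
E
```

```text
top [0.402 0.016 0.81 ]
dome_holder 0.59 [374.0, 163.1, 108.0, 149.9] 9728 [ 0.527 -0.175  0.035] [ 0.425 -0.245  0.015] [ 0.653 -0.105  0.132]
  board ((541.9928588867188, -184.90756225585938), (239.7025604248047, 121.28471374511719), 20.121660232543945) block [ 0.478 -0.201  0.103]
dome_lever 0.72 [420.4, 204.9, 37.6, 26.9] 470 [ 0.552 -0.174  0.112] [ 0.544 -0.193  0.036] [ 0.575 -0.165  0.16 ]
  paddle 240 [ 0.551 -0.176  0.149] top [ 0.552 -0.18   0.158]
scene [ 0.961 -0.135  0.526]
dome_holder 0.84 [110.9, 210.2, 163.9, 187.2] 15476 [ 0.565 -0.184  0.022] [ 0.461 -0.257  0.009] [ 0.666 -0.105  0.148]
  board ((545.1651611328125, -184.3944091796875), (238.92587280273438, 120.13186645507812), 20.014650344848633) block [ 0.504 -0.201  0.106]
dome_lever 0.75 [154.8, 227.0, 52.3, 88.8] 1768 [ 0.564 -0.179  0.108] [ 0.552 -0.192  0.034] [ 0.577 -0.164  0.16 ]
  paddle 854 [ 0.561 -0.18   0.139] top [ 0.557 -0.181  0.158]
flat_holder 0.68 [369.9, 134.8, 156.5, 155.0] 12110 [0.54  0.215 0.034] [0.42  0.165 0.006] [0.647 0.294 0.144]
  board ((527.8156127929688, 231.7322998046875), (241.1912384033203, 121.81761169433594), 7.752148628234863) block [0.479 0.222 0.1  ]
flat_lever 0.71 [448.8, 145.5, 31.2, 84.2] 1128 [0.547 0.232 0.112] [0.534 0.221 0.034] [0.56  0.249 0.16 ]
  paddle 589 [0.544 0.23  0.138] top [0.541 0.232 0.158]
```

View pics/top.png

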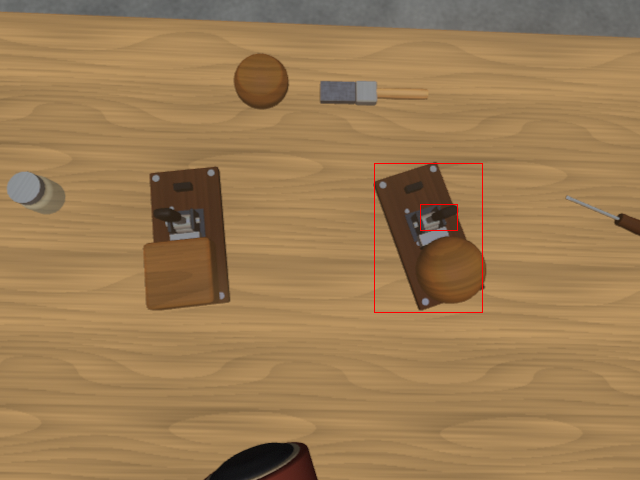

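View pics/scene.png

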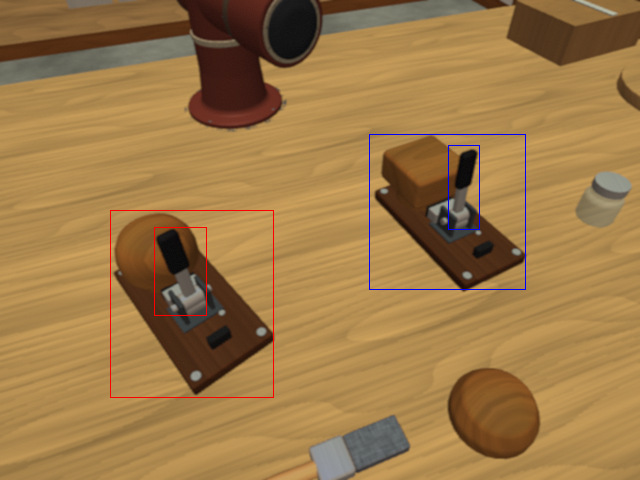

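The top view shows the domed block's holder at right, with the board around (430,237) and the lever at (440,215). The flat-topped one is at left. The scene view agrees: the dome lever is upright at (175,265). Dome holder origin ≈ (0.5435, -0.1845), yaw 20°, and +x points away from the robot. The lever tip at z ≈ 0.16 fits this.

I'll push the paddle with shut fingers along the arc, so next I'm working out the rows.

```bash
python3 - <<'E'
from h import *
from scipy.spatial.transform import Rotation as R
np.set_printoptions(precision=4,suppress=True)
s=state(); p=np.array(s['tool_pos']); w,x,y,z=s['tool_rot']; M=R.from_quat([x,y,z,w]).as_matrix()
print(p,M, 'y yaw',np.degrees(np.arctan2(M[1,1],M[0,1])))
yaw=np.radians(20); ex=np.array([np.cos(yaw),np.sin(yaw)]); o=np.array([.5435,-.1845])
q=lambda hx,z: np.r_[o+ex*hx,z]
prev=q(-.019,.134); print('start',prev,prev-p)
for a in np.arange(90,-5,-7.5):
    r=.09;t=.006;s=np.radians(a)
    c=q(.02+r*np.cos(s)-t*np.sin(s)-.011,.045+r*np.sin(s)+t*np.cos(s)); print(a,c,(c-prev)); prev=c
E
```

```text
[ 0.2762 -0.5606  0.2314] [[ 0.897   0.442   0.    ]
 [ 0.442  -0.897  -0.0001]
 [-0.      0.0001 -1.    ]] y yaw -63.770966474967366
start [ 0.5256 -0.191   0.134 ] [ 0.2494  0.3696 -0.0974]
90.0 [ 0.5463 -0.1835  0.135 ] [0.0207 0.0075 0.001 ]
82.5 [ 0.5574 -0.1794  0.135 ] [0.0111 0.004  0.    ]
75.0 [ 0.5684 -0.1754  0.1335] [ 0.011   0.004  -0.0015]
67.5 [ 0.5791 -0.1715  0.1304] [ 0.0107  0.0039 -0.003 ]
60.0 [ 0.5894 -0.1678  0.1259] [ 0.0102  0.0037 -0.0045]
52.5 [ 0.599  -0.1643  0.1201] [ 0.0096  0.0035 -0.0059]
45.0 [ 0.6078 -0.1611  0.1129] [ 0.0088  0.0032 -0.0072]
37.5 [ 0.6156 -0.1583  0.1045] [ 0.0078  0.0029 -0.0083]
30.0 [ 0.6224 -0.1558  0.0952] [ 0.0068  0.0025 -0.0094]
22.5 [ 0.6279 -0.1538  0.085 ] [ 0.0056  0.002  -0.0102]
15.0 [ 0.6322 -0.1522  0.0741] [ 0.0043  0.0015 -0.0109]
7.5 [ 0.6351 -0.1512  0.0627] [ 0.0029  0.001  -0.0114]
0.0 [ 0.6365 -0.1506  0.051 ] [ 0.0015  0.0005 -0.0117]
```

```bash
python3 -m handwheel '[[[0.018,0.0265,0,0,0,-3.1],[0.018,0.0265,0,0,0,-3.1],[0.018,0.0265,0,0,0,0],[0.018,0.0265,0,0,0,0],[0.018,0.0265,0,0,0,0],[0.018,0.0265,0,0,0,0],[0.018,0.0265,0,0,0,0],[0.018,0.0265,0,0,0,0],[0.018,0.0265,0,0,0,0],[0.018,0.0265,0,0,0,0],[0.018,0.0265,0,0,0,0],[0.018,0.0265,0,0,0,0],[0.018,0.0265,0,0,0,0],[0.0155,0.025,0,0,0,0],[0,0,-0.02,0,0,0],[0,0,0,0,0,0]]]' 0
python3 - <<'E'
from h import *
print(state()['tool_pos'])
im,d=grab_frame("scene"); cv2.imwrite("pics/s2.png",im[100:400,50:450])
E
```

```text
time: 2.03
tool_pos: [0.5249, -0.189, 0.2082]
tool_rot: [-0.001, 0.985, 0.175, -0.002]
contact_force: [-0.4, 0.3, -0.6]
gripper_width: 0.002
grasp_force: 0.0
[ 0.52494485 -0.18898074  0.20822683]
```

View pics/s2.png

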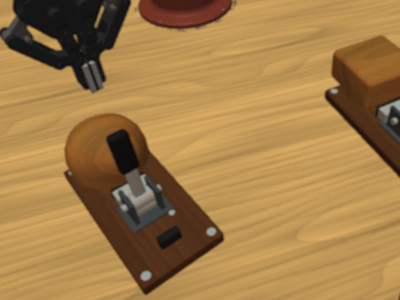

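The shut fingertips, at crop (95,88), hang above and behind the dome, as planned. I'll descend behind the lever and then push along the arc, checking at contact.

```bash
python3 -m handwheel '[[[0,-0.001,-0.025,0,0,0],[0,-0.001,-0.025,0,0,0],[0,0,-0.024,0,0,0],[0,0,0,0,0,0],[0.0107,0.0038,0.0005,0,0,0],[0.0107,0.0038,0.0005,0,0,0],[0.011,0.004,0,0,0,0],[0.011,0.004,-0.0015,0,0,0],[0,0,0,0,0,0]]]' 0
python3 - <<'E'
from h import *
im,d=grab_frame("scene"); cv2.imwrite("pics/s3.png",im[100:400,50:450])
E
```

```text
time: 2.83
tool_pos: [0.5718, -0.1776, 0.1385]
tool_rot: [0.001, 0.985, 0.175, 0.001]
contact_force: [-2.8, -1.9, 3.8]
gripper_width: 0.003
grasp_force: 2.0
```

View pics/s3.png

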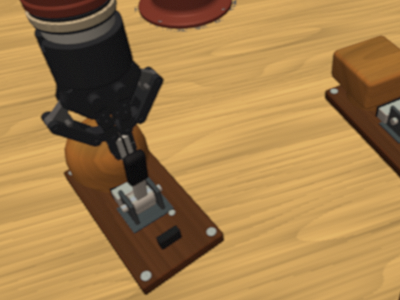

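The fingers, at crop (125,147), are in contact behind the paddle at crop (135,165), with about 4 N. I'll continue the arc down to level.

```bash
python3 -m handwheel '[[[0.009,0.0035,-0.006,0,0,0],[0.0102,0.0037,-0.0055,0,0,0],[0.0096,0.0035,-0.006,0,0,0],[0.0088,0.0032,-0.0075,0,0,0],[0.0078,0.0029,-0.0085,0,0,0],[0.0068,0.0025,-0.0095,0,0,0],[0.005,0.002,-0.0102,0,0,0],[0.0035,0.0015,-0.011,0,0,0],[0.002,0.001,-0.0114,0,0,0],[0.001,0.0005,-0.009,0,0,0],[0,0,0,0,0,0],[0,0,0,0,0,0]]]' 0
python3 - <<'E'
from h import *
im,d=grab_frame("scene"); cv2.imwrite("pics/s4.png",im[100:400,50:450])
E
```

```text
time: 3.88
tool_pos: [0.6329, -0.1532, 0.052]
tool_rot: [-0.0, 0.985, 0.174, 0.0]
contact_force: [-0.1, 0.8, 3.8]
gripper_width: -0.002
grasp_force: 1.7
```

View pics/s4.png

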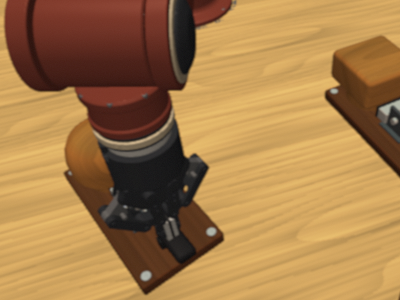

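The paddle, at crop (180,250), lies level under the fingertips. I'll lift off and check that it stays.

```bash
python3 -m handwheel '[[[0,0,0.02,0,0,0],[0,0,0.04,0,0,0],[0,0,0.04,0,0,0],[0,0,0.04,0,0,0],[-0.02,-0.035,0.02,0,0,0],[-0.02,-0.035,0,0,0,0],[-0.02,-0.035,0,0,0,0],[-0.02,-0.035,0,0,0,0],[-0.02,-0.035,0,0,0,0],[-0.02,-0.035,0,0,0,0],[0,0,0,0,0,0],[0,0,0,0,0,0],[0,0,0,0,0,0],[0,0,0,0,0,0]]]' 0
python3 - <<'E'
from h import *
im,d=grab_frame("scene"); cv2.imwrite("pics/s5.png",im[100:400,50:600]); inf=camera_info("scene")
for t in ["dome_lever","flat_lever"]:
    for m in masks_of("scene",t)[:1]:
        P=world("scene",inf,d,m['region']); print(t,m['conf'],np.percentile(P,[2,50,98],axis=0).round(3).tolist())
E
```

```text
time: 5.1
tool_pos: [0.5146, -0.3594, 0.21]
tool_rot: [-0.001, 0.985, 0.175, -0.0]
contact_force: [-0.0, 0.2, -0.5]
gripper_width: -0.0
grasp_force: 0.0
dome_lever 0.81 [[0.548, -0.192, 0.044], [0.616, -0.162, 0.052], [0.671, -0.133, 0.063]]
flat_lever 0.57 [[0.534, 0.221, 0.036], [0.547, 0.231, 0.112], [0.56, 0.248, 0.16]]
```

View pics/s5.png

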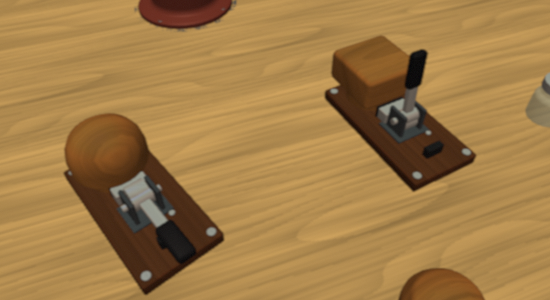

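The dome lever lies flat at crop (175,240), with its top surface at z ≈ 0.052, so it is closed. The flat lever is still upright at crop (415,75).

```bash
python3 -c "from plant import job_done; print(job_done())"
```

```text
the job is handed in; nothing more can be done
None
```

The domed block is clamped: its lever snapped closed and stayed down after the arm moved clear, the flat-topped block's lever is still open, and the job is handed in at about 5 s (verdict not shown).

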